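Stack a spacer pack and hold the height gauge over it

ROBOT

A 6-joint arm with a two-finger parallel gripper is mounted at the origin on a cart in front of the work surface, level with it; the furniture and walls round the work are solid. World frame = base frame: x ahead of the robot, y to its left, z up, the work surface at z = 0. Lengths are in m, angles in rad, forces in N, time in s.
With the tool pointing down it reaches from about 0.375 to 0.9 m from the base axis. Payload 3.1 kg.
Tool frame: the origin (TCP) lies between the finger pads; the fingertips stand 19 mm ahead of it and the grasp point (between the pads) is the TCP; z points along the fingers, y is the direction in which the jaws open and shut (so a half turn about z gives the same grasp; the last joint's range is limited). The gripper opens to 85 mm and grips with 20 to 120 N. Pads are 22 mm wide; open, the fingers measure 114 mm over their backs; the gripper's body (76 mm by 85 mm) begins 54 mm behind the grasp point. The pads swing forward as they close: fully open they stand 13 mm farther back than shut.
Start: joints at [-1.468, 0.527, 1.433, -0, 1.181, -0.178], TCP at [0.173, -0.6, 0.25] pointing down, gripper open.
Joint ranges: [-3.08, 3.08], [-0.75, 2.2], [0.22, 2.44], [-1.43, 4.57], [0, 2.65], [-2.85, 2.85]. Speed limits (rad/s): [2.79, 2.79, 3.14, 3.14, 3.14, 3.14].

INTERFACE

Orientations are given as a unit quaternion [x, y, z, w].
In Python, from station import manip, optics, job gives the robot as it stands.
- The arm moves only by the shell command python3 -m inch 'ROWS' [OPENING] [FORCE]. ROWS is JSON, one flat list of numbers, 4 for each row, row after row: the shift along the world's x, y, z in cm, then the turn about the world's z in rad. A call has 1 to 20 rows; each row shifts and turns the commanded pose from where the row before left it; what a row does not reach is not made up. A row lasts 1/8 s, in which the tool goes at most 62.5 mm and 10.7 degrees, less where a joint would pass 70% of its speed; a pose out of reach is approached as far as the arm can. A call with a gripper value outside its range is refused whole. OPENING is the opening in per cent of the stroke, from 0 (shut) to 100 (fully open), set as the call begins (- or left out, the last holds). The fingers move at their own pace and stop on an object; FORCE is the grip in N (left out, the last holds). Time passes only in rows, so rows that do not move let the fingers close. It gives the time, the measured TCP pose, the force and the opening at its end, in the units of the state.
- manip.sense(): the state, without advancing time (a new reading comes with each control period).
- optics.snapshot(name): name is "scene" or "top" or "wrist"; returns (picture, depth): 400x640x3 uint8, red, green, blue; 400x640 float32, m along the optical axis (not along the pixel's ray), 0 where there is no reading.
- optics.camera_model(name): a dict with "mtx" (3x3 intrinsics, pixels), "dist_coeffs" ([k1, k2, p1, p2, k3] as OpenCV has them; the pictures are not rectified), "camera_from_world" (4x4, takes a point from world to camera coordinates); the wrist camera has in their place "tool_from_camera" (4x4, takes a point from camera to tool coordinates, whose origin is the TCP and whose axes are the flange's). Camera axes: x right, y up, looking along -z (the intrinsics and any distortion apply to the point x, -y, -z); pixel columns grow to the right and rows downward; lengths in m; the calibration is good to about 2 mm. A picture is of the moment at which its call begins: read the wrist's pose just before it. camera_model takes no time and is no camera call.
- job.sign_off(): hands the job in, once; it reports no verdict.
The state is a dict: "t": time; "q": joint angles; "qd": joint speeds; "tau": joint torques, N m; "tcp_pos": TCP position; "tool_rot": TCP orientation; "force": force on the tool from outside, world axes, zero at the start; "ft_torque": the same for the moment, N m; "finger_gap": opening from 0.0 (shut) to 1.0 (fully open).
Only numpy, scipy, OpenCV 4.12 (cv2) and the standard library are available. Lean on these libraries where they do the work, as an engineer would, in place of code of your own. Each camera call takes 0.05 s, during which the arm holds its last target.

TASK

With the spring-return gauge bridge still resting at its home end, build the spacer pack: lay the wide disc flat and centred on the fixture's round seat, and the narrow disc flat and centred on top of it. Then pull the bridge by its knob over the pack until its pointer is in line with the marker, and finish while still holding it there against its spring. Do not disturb the pack, the small steel dish or the wooden cube.

Things in the scene. Friction and masses are not known exactly. Their poses are not given: they have to be found in the camera images.
- wide_disc_center (a point): Centre (half-way up) of the wide disc: a loose plain turned aluminium disc, 50 mm in diameter, 20 mm thick, about 0.1 kg, lying flat on the bench in front of the fixture. z up through the disc.
- narrow_disc_center (a point): Centre (half-way up) of the narrow disc: a loose plain turned aluminium disc, 36 mm in diameter, 18 mm thick, about 0.05 kg, lying flat on the bench in front of the fixture. Which of the two discs lies left and which right varies.
- seat (a point): Centre of the flat top of the round steel seat (50 mm across, 36 mm above the bench) on the fixed checking fixture: grey base 240 x 110 x 10 mm with two steel guide bars, 44 mm either side of the seat (tops 26 mm, end blocks 33 mm above the bench). x points along the bars to the bridge's home end, 110 mm from the seat; y across, z up. The bridge is pulled along -x of this frame.
- gauge: Gauge bridge: aluminium arch sliding on the guide bars; origin at bench height under its middle, axes as the seat's. Shoes 70 mm and legs 78 mm apart inside, roof 34 x 98 mm, 80 to 88 mm above the bench: it clears a centred pack (38 mm on the seat) by 6 mm. A spring draws it home (+x), 3 N at home to 9 N at full travel (140 mm); it does not stay where left.
- knob (a point): Middle of the upright round black knob on the roof of the gauge bridge: 24 mm in diameter, 36 mm high (88 to 124 mm above the bench; this point 107 mm). Axes as the seat's.
- pointer (a point): Outer end of the thin dark pointer blade (3 mm thick) on the bridge's leg at the side towards the robot (-y of the seat's frame), 66 mm from the middle line, exactly abreast of the knob, 57 mm above the bench. Moves with the bridge.
- mark (a point): Top of the upright steel fin (3 mm thick, 52 mm high) on the small fixed marker block (12 x 22 x 16 mm) at the fixture's edge towards the robot, under the pointer's path. Its place along the bars varies: 90 to 125 mm of pull from home. The bridge is at the mark when pointer and mark have the same x in the seat's frame.
- pin_dish: Bystander: small round steel dish, 74 mm across, 18 mm high, loose on the bench; origin at the middle of its underside.
- wood_cube: Bystander: oak offcut 24 x 24 x 22 mm, loose on the bench; origin at the middle of its underside.
Mind the look-alikes: they are no part of the job. Leave any turquoise look-alike of the part that bears narrow_disc_center alone.

How it is judged:
By the outcome, as a careful person would: the job done as asked, in the order asked, and still so for the second after the job is handed in, while the arm keeps its last pose, push and grip.
It also fails if it takes over 64 s, if anything falls off the work surface, if the arm or the gripper's body presses on something with over 40 N, if the wrist force passes 120 N, or if a joint passes its speed limit or range.

## Working session

There is one attempt and no reset: what is moved stays moved. The work goes in short steps, Python scripts to look and compute and a shell command to move; the robot and the scene stay as the last step left them, time stands still between calls to the robot, and variables do not carry over. Pictures are saved under pics/ and viewed, and the job is handed in when it is done.

```bash
ls; mkdir -p pics; python3 - <<'E'
from station import manip, optics, job
import cv2, numpy as np
s=manip.sense(); print(s)
for n in ("scene","top","wrist"):
    im,d=optics.snapshot(n); cv2.imwrite(f"pics/{n}0.png",im[:,:,::-1]); np.savez(f"pics/{n}0.npz",im=im,d=d)
    print(n,optics.camera_model(n))
E
```

```text
pics
{'t': 0.0, 'q': array([-1.46846505e+00,  5.28456013e-01,  1.43392691e+00,  4.01633082e-05,
        1.18139808e+00, -1.78499141e-01]), 'qd': array([ 0.00064101, -0.00022748,  0.00189272,  0.00082064,  0.00092385,
       -0.00039841]), 'tau': array([ 1.17570915e-03, -4.42346907e+01, -1.78026885e+01, -2.46782056e-04,
        8.46320938e-03, -6.75486675e-06]), 'tcp_pos': array([ 0.17318873, -0.59981157,  0.24933199]), 'tool_rot': array([ 9.90158448e-01,  1.39946599e-01,  6.02169890e-05, -1.09267719e-03]), 'force': array([-0.26398607,  0.25564374, -0.36729973]), 'ft_torque': array([ 0.02302701, -0.0154538 ,  0.02461513]), 'finger_gap': 0.9944653516513231}
scene {'mtx': array([[454.82740555,   0.        , 320.95930377],
       [  0.        , 454.82740555, 202.63945946],
       [  0.        ,   0.        ,   1.        ]]), 'dist_coeffs': array([0.02353982, 0.        , 0.        , 0.        , 0.        ]), 'camera_from_world': array([[-8.50198205e-01, -5.26462637e-01, -3.23283033e-04,
         2.35266430e-01],
       [ 2.50486273e-01, -4.05056752e-01,  8.79309760e-01,
        -3.0803620
[... 617 characters left out ...]
49, -0.8826246 ],
       [ 0.        ,  0.        ,  0.        ,  1.        ]])}
wrist {'mtx': array([[299.76893277,   0.        , 318.77980872],
       [  0.        , 299.76893277, 196.38503856],
       [  0.        ,   0.        ,   1.        ]]), 'dist_coeffs': array([-0.02993768,  0.        ,  0.        ,  0.        ,  0.        ]), 'tool_from_camera': array([[ 3.54752456e-04,  9.52651375e-01,  3.04064520e-01,
         7.79472960e-02],
       [ 9.99999860e-01, -4.57684676e-04,  2.67250944e-04,
         4.18102233e-04],
       [ 3.93762651e-04,  3.04064383e-01, -9.52651403e-01,
        -1.23654146e-01],
       [ 0.00000000e+00,  0.00000000e+00,  0.00000000e+00,
         1.00000000e+00]])}
```

View pics/scene0.png

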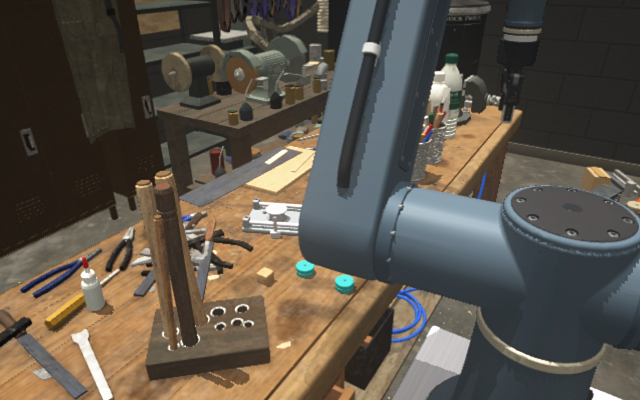

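View pics/top0.png

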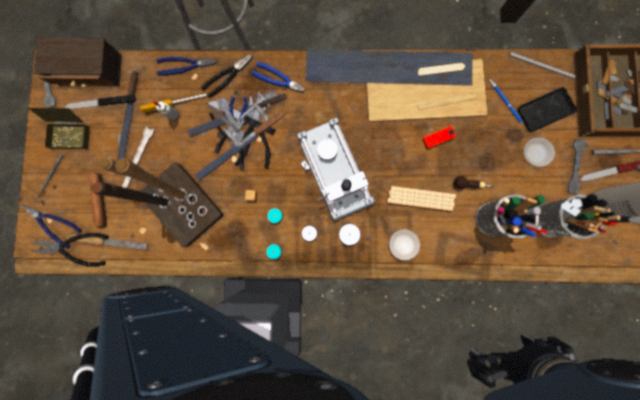

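View pics/wrist0.png

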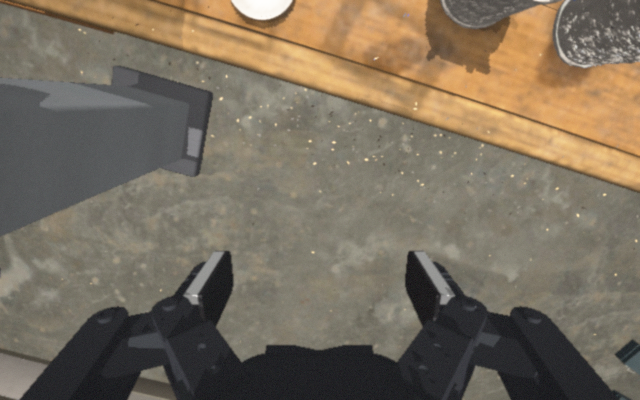

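The top view shows the fixture around (335,170), with the black knob at (346,185) and the seat at (327,150). The loose white/grey discs are at (309,233), which looks narrow, and (349,235), which looks wide. The dish is at (404,244), the cube at (250,196), and the turquoise look-alikes at (275,216) and (274,252).

```bash
cat > h.py <<'E'
import numpy as np, cv2
from station import optics, manip
from scipy.spatial.transform import Rotation as R
def cam(name, state=None):
    m=optics.camera_model(name)
    if name=="wrist":
        T=np.eye(4); T[:3,:3]=R.from_quat(state["tool_rot"]).as_matrix(); T[:3,3]=state["tcp_pos"]
        W=T@m["tool_from_camera"]
    else: W=np.linalg.inv(m["camera_from_world"])
    return m["mtx"],m["dist_coeffs"],W
def ray(c,uv):
    K,D,W=c; p=cv2.undistortPoints(np.array(uv,float).reshape(-1,1,2),K,D).reshape(-1,2)
    d=np.c_[p[:,0],-p[:,1],-np.ones(len(p))]@W[:3,:3].T
    return W[:3,3],d
def plane(c,uv,z):
    o,d=ray(c,uv); return o+d*((z-o[2])/d[:,2])[:,None]
def proj(c,P):
    K,D,W=c; P=np.atleast_2d(P); q=(P-W[:3,3])@W[:3,:3]
    q=np.c_[q[:,0],-q[:,1],-q[:,2]]
    return cv2.projectPoints(q,np.zeros(3),np.zeros(3),K,D)[0].reshape(-1,2)
E
python3 - <<'E'
from h import *
c=cam("top"); im=np.load("pics/top0.npz")["im"]
b=im[120:270,230:430]
cv2.imwrite("pics/topcrop.png",cv2.resize(b,None,fx=4,fy=4,interpolation=cv2.INTER_CUBIC)[:,:,::-1])
hsv=cv2.cvtColor(im,cv2.COLOR_RGB2HSV)
m=((hsv[...,1]<50)&(hsv[...,2]>130)).astype(np.uint8)
n,l,st,ce=cv2.connectedComponentsWithStats(m)
for i in range(1,n):
    if st[i,4]>60 and 230<ce[i,0]<430 and 100<ce[i,1]<270: print(ce[i].round(1),st[i], plane(c,[ce[i]],0.019)[0].round(4))
E
```

```text
[249.3 110.2] [230  93  41  35 338] [ 0.6861 -0.0939  0.019 ]
[333.8 166.9] [ 297  118   77  101 3794] [ 0.5389 -0.3132  0.019 ]
[234.  135.7] [225 127  18  18 147] [ 0.6184 -0.0567  0.019 ]
[309.  233.1] [302 225  15  17 199] [ 0.372  -0.2529  0.019 ]
[349.1 234.1] [339 224  22  21 368] [ 0.3708 -0.3521  0.019 ]
[403.9 244.7] [390 230  29  30 687] [ 0.3464 -0.4859  0.019 ]
```

View pics/topcrop.png

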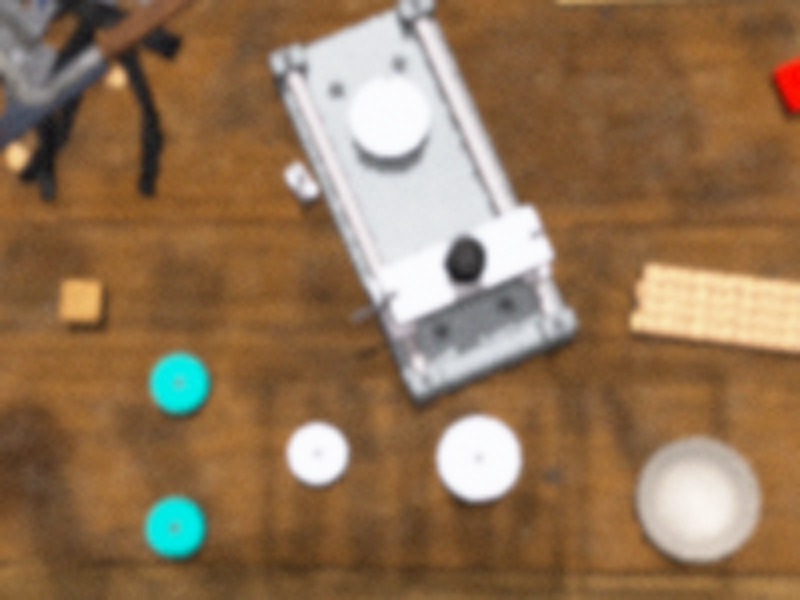

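```bash
python3 - <<'E'
from h import *
c=cam("top")
def cr(x,y): return [230+(x+.5)/4-.5,120+(y+.5)/4-.5]
print("seat",plane(c,[cr(389,117)],.036), "knobtop",plane(c,[cr(467,257)],.124))
print("barL",plane(c,[cr(297,78),cr(408,345)],.026),"barR",plane(c,[cr(424,20),cr(551,295)],.026))
print("mark",plane(c,[cr(300,181)],.03),"pointer",plane(c,[cr(357,318)],.057))
print("narrow",plane(c,[cr(317,453)],.018),"wide",plane(c,[cr(478.5,459)],.02))
E
```

```text
seat [[ 0.58111799 -0.29520093  0.036     ]] knobtop [[ 0.47983202 -0.33920843  0.124     ]]
barL [[ 0.60852119 -0.2367611   0.026     ]
 [ 0.43957665 -0.30829128  0.026     ]] barR [[ 0.64657054 -0.3167822   0.026     ]
 [ 0.47155869 -0.39654517  0.026     ]]
mark [[ 0.54146227 -0.23996972  0.03      ]] pointer [[ 0.45266017 -0.27720023  0.057     ]]
narrow [[ 0.3724996  -0.25252925  0.018     ]] wide [[ 0.36998249 -0.35236056  0.02      ]]
```

```bash
python3 -m inch '[2.5,4,0,0.06, 2.5,4,0,0.06, 2.5,4,-0.5,0.06, 2.5,4,-0.5,0.06, 2.5,4,-0.5,0.06, 2.5,4,-0.5,0.06, 2.5,3.5,-0.5,0.06, 0,0,0,0, 0,0,0,0]' 100 30
python3 - <<'E'
from h import *
s=manip.sense(); im,d=optics.snapshot("wrist"); np.savez("pics/w1.npz",im=im,d=d,p=s["tcp_pos"],q=s["tool_rot"])
cv2.imwrite("pics/w1.png",im[:,:,::-1]); print(s["tcp_pos"],R.from_quat(s["tool_rot"]).as_matrix()[:,0])
E
```

```text
t: 1.27
tcp_pos: [0.3483, -0.3261, 0.2254]
tool_rot: [0.939, 0.343, -0.0, 0.001]
force: [0.5, 0.9, 0.2]
finger_gap: 1.0
[ 0.34833494 -0.32611522  0.22544781] [ 7.64181579e-01  6.45000916e-01 -5.75989921e-04]
```

View pics/w1.png

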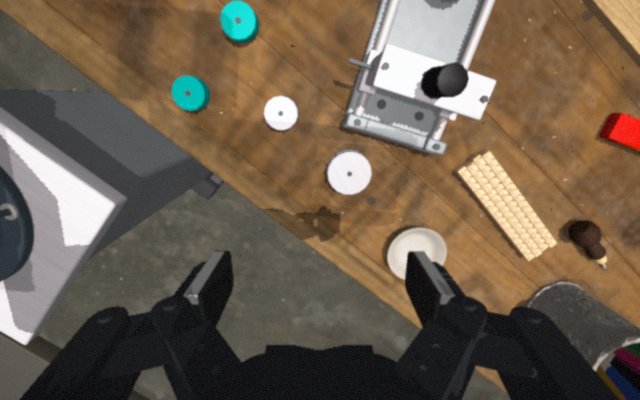

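In the wrist view, the narrow plain disc is at (281,113) and the wide disc at (349,173). The turquoise look-alikes are at (239,21) and (189,92), and the knob at (452,80). The plain grey disc at (281,113) is the one the description fits, because the other 36 mm discs are turquoise.

```bash
cat >> h.py <<'E'
def loadw(f):
    z=np.load(f); return z["im"],z["d"],cam("wrist",dict(tcp_pos=z["p"],tool_rot=z["q"]))
def blobs(im,c,z,roi=None,smax=50,vmin=150,amin=150):
    hsv=cv2.cvtColor(im,cv2.COLOR_RGB2HSV); m=((hsv[...,1]<smax)&(hsv[...,2]>vmin)).astype(np.uint8)
    if roi: k=np.zeros_like(m); k[roi[1]:roi[3],roi[0]:roi[2]]=1; m*=k
    for ct in cv2.findContours(m,cv2.RETR_EXTERNAL,cv2.CHAIN_APPROX_NONE)[0]:
        if cv2.contourArea(ct)<amin: continue
        P=plane(c,ct.reshape(-1,2),z)[:,:2]*1000
        (x,y),(a,b),_=cv2.fitEllipse(P.astype(np.float32))
        print("px",ct.reshape(-1,2).mean(0).round(1),"centre mm",round(x,1),round(y,1),"axes",round(a,1),round(b,1))
E
python3 - <<'E'
from h import *
im,d,c=loadw("pics/w1.npz")
print("narrow z18");blobs(im,c,.018,(255,90,310,140))
print("wide z20");blobs(im,c,.020,(315,140,385,205))
print(plane(c,[[281,113]],.018),plane(c,[[349.5,173.5]],.02),plane(c,[[452,80]],.124))
for p in((281,113),(349,173)):
  dd=d[p[1]-2:p[1]+3,p[0]-2:p[0]+3]; dd=np.median(dd); o,r=ray(c,[p]); print(o+r*dd)
cv2.imwrite("pics/w1c.png",cv2.resize(im[80:210,250:390],None,fx=4,fy=4,interpolation=cv2.INTER_CUBIC)[:,:,::-1])
E
```

```text
narrow z18
px [280.6 112.4] centre mm 372.6 -252.9 axes 34.6 35.9
wide z20
px [349.2 172.4] centre mm 370.9 -352.5 axes 48.8 49.7
[[ 0.37266079 -0.25344686  0.018     ]] [[ 0.37074637 -0.3531117   0.02      ]] [[ 0.48008525 -0.33890531  0.124     ]]
[[ 0.37267779 -0.25345778  0.0181591 ]]
[[ 0.37086255 -0.35219305  0.02044601]]
```

View pics/w1c.png

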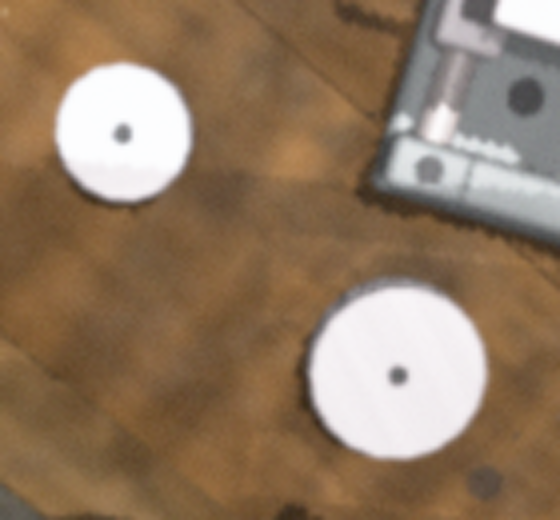

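```bash
python3 -m inch '[1.1,-1.3,-4,0, 1.15,-1.35,-4,0, 0,0,-4,0, 0,0,-3,0, 0,0,-2.6,0, 0,0,-2,0, 0,0,-1,0, 0,0,0,0, 0,0,0,0]' 100 40; python3 - <<'E'
from h import *
s=manip.sense(); im,d=optics.snapshot("wrist"); np.savez("pics/w2.npz",im=im,d=d,p=s["tcp_pos"],q=s["tool_rot"])
cv2.imwrite("pics/w2.png",im[:,:,::-1]); print(s["tcp_pos"],s["force"])
E
```

```text
t: 2.45
tcp_pos: [0.3709, -0.3527, 0.0199]
tool_rot: [0.939, 0.343, 0.0, 0.001]
force: [0.1, 0.1, 0.1]
finger_gap: 0.998
[ 0.37085664 -0.35273272  0.01990785] [0.10704918 0.11969842 0.05368597]
```

View pics/w2.png

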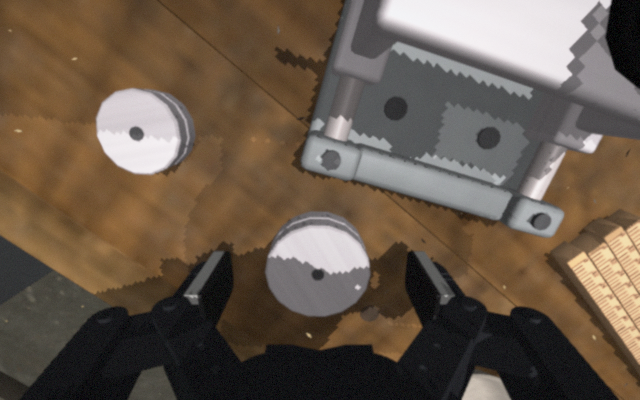

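The disc sits between the open pads, with its centre mark at (318,274). I'm closing on it now.

```bash
python3 -m inch '[0,0,0,0, 0,0,0,0, 0,0,0,0, 0,0,0,0, 0,0,0,0, 0,0,0,0]' 0 40; python3 - <<'E'
from h import *
s=manip.sense(); im,d=optics.snapshot("wrist"); np.savez("pics/w3.npz",im=im,d=d,p=s["tcp_pos"],q=s["tool_rot"])
cv2.imwrite("pics/w3.png",im[:,:,::-1]); print(s["tcp_pos"],s["force"])
c=cam("wrist",s); print(plane(c,[[318,274]],.02))
E
```

```text
t: 3.25
tcp_pos: [0.3709, -0.3521, 0.0201]
tool_rot: [0.939, 0.343, 0.0, 0.0]
force: [-0.6, 0.6, 4.9]
finger_gap: 0.567
[ 0.37091332 -0.3520989   0.02007352] [-0.58026927  0.63251505  4.86334686]
[[ 0.37074955 -0.35230871  0.02      ]]
```

View pics/w3.png

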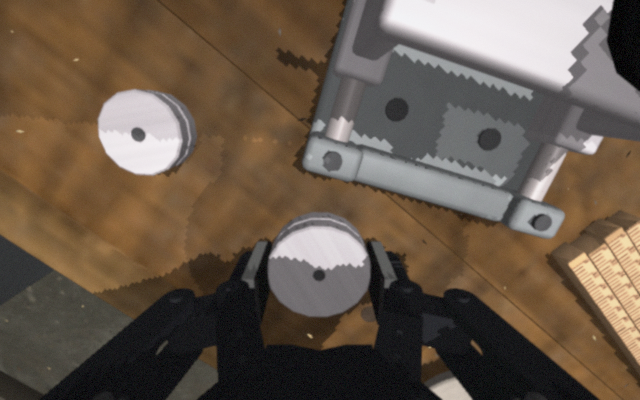

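```bash
python3 -m inch '[0,0,1,0, 0,0,3,0, 0,0,5,0, 0,0,5,0, 2.5,0,3,0, 5,0.2,0,0, 5,0.3,0,0, 2.5,0,0,0, 0,0,0,0, 0,0,0,0, 0,0,0,0]'; python3 - <<'E'
from h import *
s=manip.sense(); im,d=optics.snapshot("wrist"); np.savez("pics/w4.npz",im=im,d=d,p=s["tcp_pos"],q=s["tool_rot"])
cv2.imwrite("pics/w4.png",im[:,:,::-1]); print(s["tcp_pos"],s["force"])
E
```

```text
t: 4.68
tcp_pos: [0.5193, -0.3469, 0.1893]
tool_rot: [0.939, 0.343, -0.0, -0.001]
force: [-1.3, -0.1, -1.4]
finger_gap: 0.567
[ 0.51934033 -0.34685804  0.18925508] [-1.25672297 -0.11771709 -1.41802373]
```

View pics/w4.png

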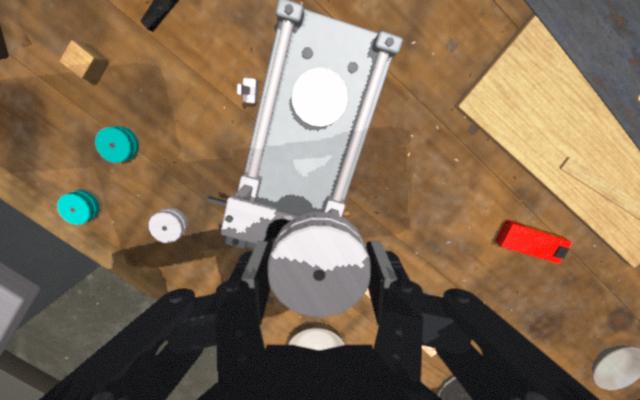

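```bash
python3 - <<'E'
from h import *
im,d,c=loadw("pics/w4.npz")
blobs(im,c,.036,(285,60,355,135),smax=40,vmin=225)
print("held",plane(c,[[319,275]],.1892)-[.51934,-.34686,.1892])
hsv=cv2.cvtColor(im,cv2.COLOR_RGB2HSV)
for f in("pics/w3.npz","pics/w4.npz"):
  im2,_,_=loadw(f); g=im2[250:300,300:340].astype(int).sum(2); ys,xs=np.where(g<g.min()+70); print(xs.mean()+300,ys.mean()+250,len(xs))
cv2.imwrite("pics/w4c.png",cv2.resize(im[60:340,220:410],None,fx=2.1,fy=2.1,interpolation=cv2.INTER_CUBIC)[:,:,::-1])
cv2.imwrite("pics/w4d.png",cv2.resize(im[0:140,220:410],None,fx=4,fy=4,interpolation=cv2.INTER_CUBIC)[:,:,::-1])
E
```

```text
px [315.2 103. ] centre mm 582.6 -294.5 axes 66.1 69.6
held [[-2.66024705e-04 -9.12540659e-04  2.77555756e-17]]
318.83720930232556 274.83720930232556 86
318.82716049382714 274.74074074074076 81
```

View pics/w4d.png

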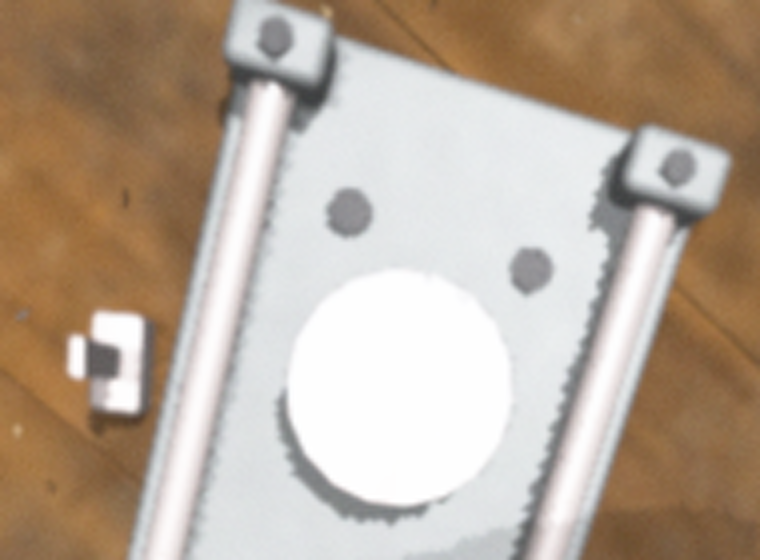

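```bash
python3 - <<'E'
from h import *
im,d,c=loadw("pics/w4.npz")
for v in(235,242,248,252): blobs(im,c,.036,(285,60,355,135),smax=40,vmin=v)
print(plane(c,[[319.5,96.4]],.036))
E
```

```text
px [320.   95.9] centre mm 582.2 -295.1 axes 48.7 49.0
px [319.9  96. ] centre mm 582.0 -295.2 axes 48.2 48.4
px [319.6  96.3] centre mm 581.9 -295.1 axes 47.5 47.8
px [319.9  95.9] centre mm 581.9 -295.2 axes 46.4 47.0
[[ 0.58225985 -0.29484263  0.036     ]]
```

```bash
python3 -m inch '[3.2,2.6,0,0, 3,2.6,-2,0, 0,0,-3,0, 0,0,-3,0, 0,0,-2,0, 0,0,0,0, 0,0,0,0, 0,0,0,0]'; python3 - <<'E'
from h import *
s=manip.sense(); im,d=optics.snapshot("wrist");cv2.imwrite("pics/w5.png",im[:,:,::-1]); print(s["tcp_pos"],s["force"],s["qd"])
E
```

```text
t: 5.72
tcp_pos: [0.5834, -0.2958, 0.0908]
tool_rot: [0.939, 0.343, 0.001, 0.001]
force: [0.4, -0.2, -0.8]
finger_gap: 0.569
[ 0.58342789 -0.29575552  0.09079369] [ 0.4058157  -0.18786582 -0.7751983 ] [ 0.00140556  0.00012628  0.00350263  0.00064643  0.00088075 -0.00066314]
```

View pics/w5.png

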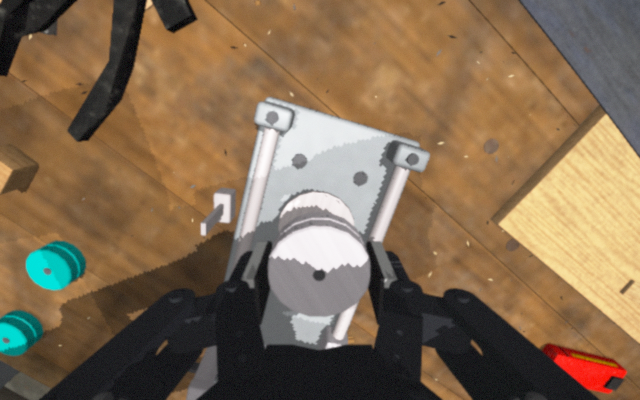

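```bash
for i in 1 2 3; do python3 -m inch '[0,0,0,0]' | sed -n 2p; done; python3 - <<'E'
from h import *
s=manip.sense(); print(s['tcp_pos']); im,d=optics.snapshot("wrist"); np.savez("pics/w6.npz",im=im,d=d,p=s["tcp_pos"],q=s["tool_rot"])
c=cam("wrist",s)
# seat far edge vs disc: seat arc top pixels
cv2.imwrite("pics/w6c.png",cv2.resize(im[170:330,230:410],None,fx=4,fy=3.7,interpolation=cv2.INTER_CUBIC)[:,:,::-1])
E
```

```text
tcp_pos: [0.5831, -0.2953, 0.0902]
tcp_pos: [0.5829, -0.295, 0.0897]
tcp_pos: [0.5828, -0.295, 0.0894]
[ 0.58277984 -0.29496529  0.08942259]
```

View pics/w6c.png

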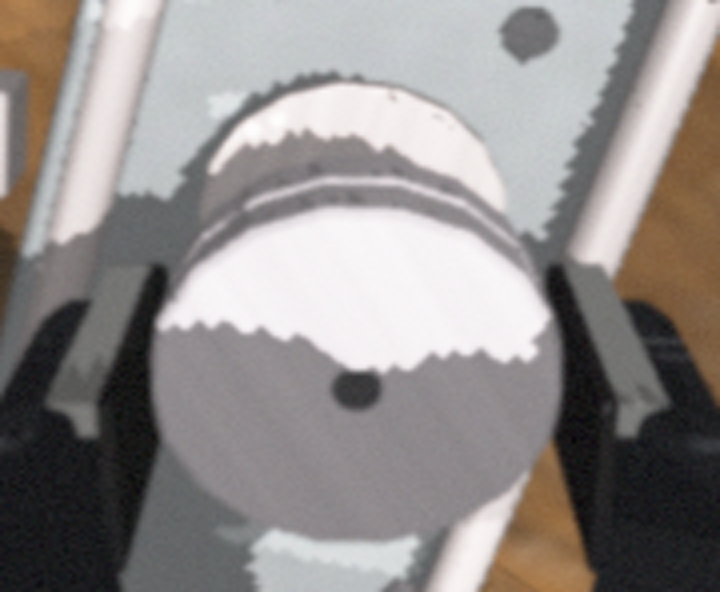

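```bash
python3 - <<'E'
from h import *
from scipy.optimize import least_squares
im,d,c=loadw("pics/w6.npz")
pts=np.array([(210,165),(240,125),(280,98),(345,83),(400,89),(450,112),(490,160),(503,200)],float)
px=np.c_[230+(pts[:,0]+.5)/4-.5,170+(pts[:,1]+.5)/3.7-.5]
P=plane(c,px,.036)[:,:2]*1000
f=lambda v:np.hypot(*(P-v).T)-25
r=least_squares(f,P.mean(0)-5); print(r.x,r.fun.round(2))
# held disc centre: outer left/right & bottom edge
pts=np.array([(152,370),(560,370),(165,430),(200,480),(250,520),(300,537),(350,542),(400,538),(450,522),(500,490),(540,440),(170,290),(215,245),(280,215),(345,207),(410,211),(480,240),(530,285)],float)
px=np.c_[230+(pts[:,0]+.5)/4-.5,170+(pts[:,1]+.5)/3.7-.5]
for z in(.0894,.0904):
  P=plane(c,px,z)[:,:2]*1000
  r=least_squares(lambda v:np.hypot(*(P-v[:2]).T)-v[2],[582,-295,25]); print(r.x,r.fun.round(1))
E
```

```text
[ 581.70431744 -295.26773399] [-0.36 -0.23  0.02  0.11  0.21  0.24 -0.3  -0.42]
[ 583.12154045 -294.8502576    24.44799953] [-0.6 -0.1 -0.6 -0.5  0.4  0.4  0.3  0.3  0.1 -0.2 -0.4  0.4  0.4  0.2
 -0.2  0.1  0.  -0. ]
[ 583.60154017 -294.44846698   24.2503285 ] [-0.6 -0.1 -0.6 -0.5  0.4  0.4  0.3  0.3  0.1 -0.2 -0.4  0.4  0.4  0.2
 -0.2  0.1  0.  -0. ]
```

```bash
python3 -m inch '[-0.1,0,-1,0, 0,0,-1,0, 0,0,-0.6,0, 0,0,-0.2,0, 0,0,0,0, 0,0,0,0, 0,0,0,0, 0,0,0,0, 0,0,0,0]'; python3 -m inch '[0,0,-0.1,0, 0,0,0,0, 0,0,0,0]'
```

```text
t: 7.32
tcp_pos: [0.5818, -0.295, 0.0615]
tool_rot: [0.939, 0.343, 0.0, 0.0]
force: [-0.5, -0.8, -0.9]
finger_gap: 0.566
t: 7.7
tcp_pos: [0.5817, -0.295, 0.0602]
tool_rot: [0.939, 0.343, -0.0, -0.0]
force: [-0.7, 0.4, -1.5]
finger_gap: 0.564
```

```bash
python3 -m inch '[0,0,-0.2,0, 0,0,0,0, 0,0,0,0]'; python3 -m inch '[0,0,-0.1,0, 0,0,0,0, 0,0,0,0]';python3 -m inch '[0,0,0,0, 0,0,0,0]'
```

```text
t: 8.07
tcp_pos: [0.5817, -0.295, 0.0583]
tool_rot: [0.939, 0.343, -0.0, -0.0]
force: [0.1, 0.6, -0.5]
finger_gap: 0.567
t: 8.45
tcp_pos: [0.5817, -0.295, 0.0573]
tool_rot: [0.939, 0.343, -0.0, 0.0]
force: [0.4, -0.4, -0.7]
finger_gap: 0.567
t: 8.7
tcp_pos: [0.5817, -0.295, 0.0573]
tool_rot: [0.939, 0.343, -0.0, -0.0]
force: [0.7, -0.1, -1.5]
finger_gap: 0.57
```

```bash
python3 -m inch '[0,0,-0.1,0, 0,0,0,0, 0,0,0,0]';python3 -m inch '[0,0,-0.05,0, 0,0,0,0, 0,0,0,0]';python3 -m inch '[0,0,-0.05,0, 0,0,0,0, 0,0,0,0]'
```

```text
t: 9.07
tcp_pos: [0.5817, -0.295, 0.0563]
tool_rot: [0.939, 0.343, -0.0, -0.0]
force: [-0.6, -0.9, -1.6]
finger_gap: 0.568
t: 9.45
tcp_pos: [0.5817, -0.295, 0.0562]
tool_rot: [0.939, 0.343, 0.0, 0.0]
force: [0.1, 1.2, 3.7]
finger_gap: 0.566
t: 9.82
tcp_pos: [0.5817, -0.295, 0.0561]
tool_rot: [0.939, 0.343, 0.0, 0.0]
force: [-1.2, 2.2, 6.3]
finger_gap: 0.572
```

```bash
python3 -m inch '[0,0,0.1,0, 0,0,0,0, 0,0,0,0, 0,0,0,0]' 90; python3 -m inch '[0,0,2,0, 0,0,4,0, -2,-2,4,0, -1.5,-1.5,0,0, 0,0,0,0, 0,0,0,0, 0,0,0,0, 0,0,0,0]'; python3 - <<'E'
from h import *
s=manip.sense(); im,d=optics.snapshot("wrist"); np.savez("pics/w7.npz",im=im,d=d,p=s["tcp_pos"],q=s["tool_rot"])
cv2.imwrite("pics/w7.png",im[:,:,::-1]); print(s["tcp_pos"])
cv2.imwrite("pics/w7c.png",cv2.resize(im[80:240,230:410],None,fx=4,fy=3.7,interpolation=cv2.INTER_CUBIC)[:,:,::-1])
E
```

```text
t: 10.32
tcp_pos: [0.5817, -0.295, 0.0561]
tool_rot: [0.939, 0.343, -0.0, -0.0]
force: [0.7, 0.2, 0.1]
finger_gap: 0.9
t: 11.32
tcp_pos: [0.5469, -0.3292, 0.1555]
tool_rot: [0.939, 0.344, -0.0, -0.001]
force: [0.2, -0.5, -0.4]
finger_gap: 0.9
[ 0.54688429 -0.32920269  0.15547117]
```

View pics/w7.png

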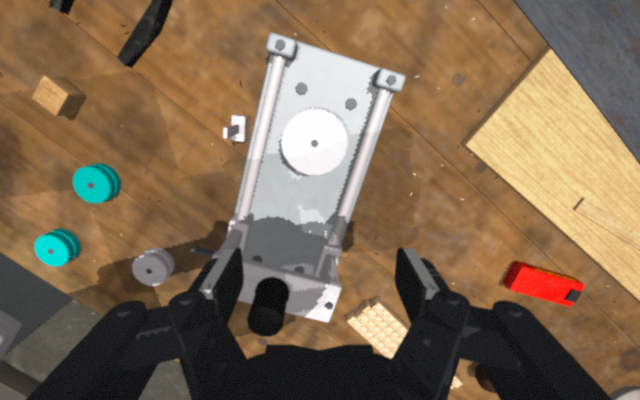

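View pics/w7c.png

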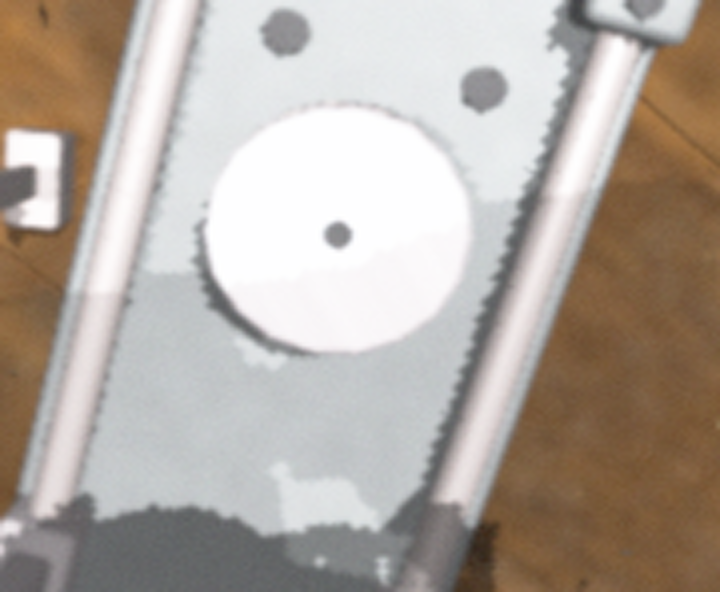

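```bash
python3 - <<'E'
from h import *
im,d,c=loadw("pics/w7.npz")
q=lambda p:np.c_[230+(np.array(p)[:,0]+.5)/4-.5,80+(np.array(p)[:,1]+.5)/3.7-.5]
D=plane(c,q([(338,235)]),.056)[0]; print("dot",D)
for v in(235,242): blobs(im,c,.056,(270,95,355,185),smax=40,vmin=v)
# bars: centre lines
L=plane(c,q([(168,20),(60,480)]),.026)[:,:2]; Rr=plane(c,q([(612,60),(440,530)]),.026)[:,:2]
for B in(L,Rr):
  u=(B[1]-B[0])/np.linalg.norm(B[1]-B[0]); w=D[:2]-B[0]; print(u, np.degrees(np.arctan2(u[1],u[0])), u[0]*w[1]-u[1]*w[0])
E
```

```text
dot [ 0.58140877 -0.29579186  0.056     ]
px [314.4 141. ] centre mm 582.0 -295.3 axes 47.6 47.7
px [314.2 141.2] centre mm 581.9 -295.3 axes 46.9 47.3
[-0.90855055 -0.41777494] -155.30581015769397 0.04417961878063215
[-0.91435899 -0.40490448] -156.11485860184294 -0.04295257666847139
```

```bash
python3 -m inch '[-1,0.6,3,-0.05, -4,1.7,0,-0.1, -4.4,1.9,0,-0.15, -4.4,1.9,0,-0.15, -3.6,1.5,-3,-0.1, 0,0,-4,0, 0,0,-2,0, 0,0,0,0, 0,0,0,0, 0,0,0,0]' 70; python3 - <<'E'
from h import *
s=manip.sense(); im,d=optics.snapshot("wrist"); np.savez("pics/w8.npz",im=im,d=d,p=s["tcp_pos"],q=s["tool_rot"])
cv2.imwrite("pics/w8.png",im[:,:,::-1]); print(s["tcp_pos"],s["finger_gap"])
c=cam("wrist",s); blobs(im,c,.018,(240,120,400,330),vmin=90,smax=50)
E
```

```text
t: 12.62
tcp_pos: [0.3733, -0.2545, 0.0972]
tool_rot: [0.997, 0.075, 0.001, 0.001]
force: [0.8, -0.2, -0.7]
finger_gap: 0.699
[ 0.37334802 -0.2544898   0.09717138] 0.6991457707091875
px [297.4 323.9] centre mm 273.8 -244.1 axes 13.1 90.1
px [393.8 259. ] centre mm 347.4 -316.4 axes 6.8 33.9
px [244.5 257.5] centre mm 332.3 -204.7 axes 6.7 31.1
px [315.8 211.6] centre mm 374.3 -252.7 axes 35.0 39.4
```

View pics/w8.png

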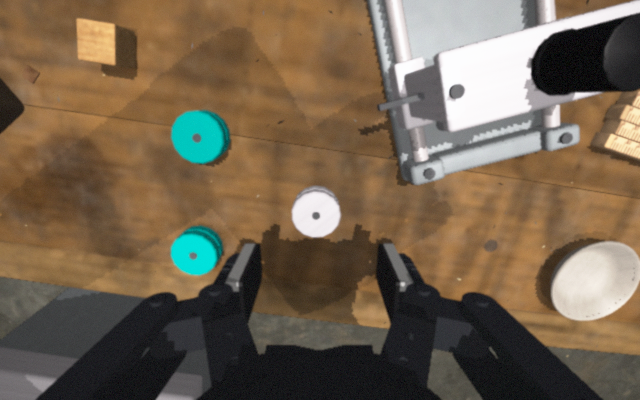

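The plain narrow disc, dot at (316,215), lies between the pads. The turquoise look-alikes at (200,137) and (195,250) stay clear of the fingers.

```bash
python3 -m inch '[0,0,-3,0, 0,0,-3,0, 0,0,-1.3,0, 0,0,-0.2,0, 0,0,0,0, 0,0,0,0, 0,0,0,0]' 70; python3 - <<'E'
from h import *
s=manip.sense(); im,d=optics.snapshot("wrist"); np.savez("pics/w9.npz",im=im,d=d,p=s["tcp_pos"],q=s["tool_rot"])
cv2.imwrite("pics/w9.png",im[:,:,::-1])
E
```

```text
t: 13.55
tcp_pos: [0.373, -0.2543, 0.0219]
tool_rot: [0.997, 0.075, 0.0, 0.001]
force: [-0.3, -0.2, 0.4]
finger_gap: 0.701
```

View pics/w9.png

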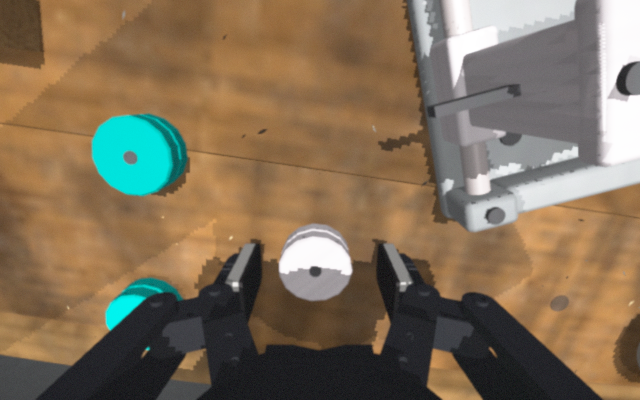

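```bash
python3 -m inch '[0,0.1,-0.2,0, 0,0,0,0, 0,0,0,0]' 70;  python3 -m inch '[0,0,0,0, 0,0,0,0, 0,0,0,0, 0,0,0,0]' 0 40; python3 - <<'E'
from h import *
s=manip.sense(); im,d=optics.snapshot("wrist"); np.savez("pics/w10.npz",im=im,d=d,p=s["tcp_pos"],q=s["tool_rot"])
cv2.imwrite("pics/w10.png",im[:,:,::-1]); print(s["tcp_pos"])
E
python3 -m inch '[0,0,1,0, 0,0,3,0, 0,0,5,0, 0,0,5,0, 2,0,3,0, 5,-2,0,0, 5,-2.2,0,0, 2.5,-1,0,0, 0,0,0,0, 0,0,0,0, 0,0,0,0, 0,0,0,0]'; python3 - <<'E'
from h import *
s=manip.sense(); im,d=optics.snapshot("wrist"); np.savez("pics/w11.npz",im=im,d=d,p=s["tcp_pos"],q=s["tool_rot"])
cv2.imwrite("pics/w11.png",im[:,:,::-1]); print(s["tcp_pos"])
E
```

```text
t: 13.98
tcp_pos: [0.3727, -0.2529, 0.0193]
tool_rot: [0.997, 0.075, -0.0, -0.0]
force: [-0.2, 0.6, -1.1]
finger_gap: 0.7
t: 14.48
tcp_pos: [0.3727, -0.253, 0.0195]
tool_rot: [0.997, 0.075, 0.0, 0.0]
force: [-1.4, -0.4, 5.3]
finger_gap: 0.405
[ 0.37272205 -0.25301762  0.01952864]
t: 16.02
tcp_pos: [0.5169, -0.3047, 0.1895]
tool_rot: [0.997, 0.075, -0.0, -0.0]
force: [0.4, -0.3, -0.2]
finger_gap: 0.406
[ 0.51685742 -0.30465554  0.18945738]
```

View pics/w11.png

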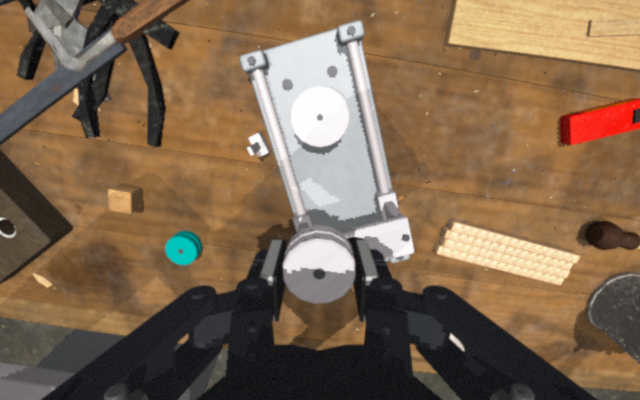

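```bash
python3 - <<'E'
from h import *
im,d,c=loadw("pics/w11.npz"); p=np.load("pics/w11.npz")["p"]
def dot(r):
  g=im[r[1]:r[3],r[0]:r[2]].astype(int).sum(2); ys,xs=np.where(g<(g.min()+np.median(g))/2); return [xs.mean()+r[0],ys.mean()+r[1]],len(xs)
a,n=dot((310,108,330,127)); b,m=dot((308,262,330,285)); print(a,n,b,m)
print("wide dot",plane(c,[a],.056)); blobs(im,c,.056,(285,80,355,150),smax=40,vmin=238)
print("held off",plane(c,[b],p[2]-.0015)[0]-p)
P=np.load("pics/w10.npz")["p"]; im,d,c=loadw("pics/w10.npz"); b,m=dot((308,262,330,285)); print(b,m,plane(c,[b],.018)-P)
E
```

```text
[np.float64(319.5), np.float64(117.0)] 30 [np.float64(318.60227272727275), np.float64(273.8181818181818)] 88
wide dot [[ 0.58141974 -0.29571543  0.056     ]]
px [319.1 115.4] centre mm 582.0 -295.3 axes 47.4 47.6
held off [-0.00080996 -0.00041549 -0.0015    ]
[np.float64(318.65263157894736), np.float64(273.85263157894735)] 95 [[-0.00084151 -0.00044602 -0.00152864]]
```

```bash
python3 -m inch '[3.2,0.5,0,0, 3.3,0.44,-2,0, 0,0,-3,0, 0,0,-3,0, 0,0,-1.5,0, 0,0,0,0, 0,0,0,0, 0,0,0,0, 0,0,0,0, 0,0,0,0]'; python3 - <<'E'
from h import *
s=manip.sense(); im,d=optics.snapshot("wrist"); np.savez("pics/w12.npz",im=im,d=d,p=s["tcp_pos"],q=s["tool_rot"])
cv2.imwrite("pics/w12.png",im[:,:,::-1]); print(s["tcp_pos"])
E
```

```text
t: 17.32
tcp_pos: [0.5829, -0.2957, 0.0948]
tool_rot: [0.997, 0.075, 0.0, 0.0]
force: [0.6, 0.0, -0.4]
finger_gap: 0.403
[ 0.58287538 -0.29571824  0.09482271]
```

View pics/w12.png

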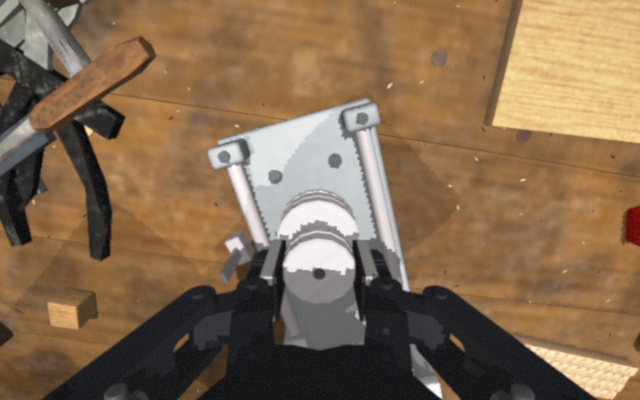

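```bash
python3 -m inch '[0,0,-1,0, 0,0,-0.6,0, 0,0,0,0, 0,0,0,0, 0,0,0,0, 0,0,0,0]'; python3 -m inch '[0,0,-0.1,0, 0,0,0,0, 0,0,0,0]'
```

```text
t: 18.12
tcp_pos: [0.5829, -0.2957, 0.0785]
tool_rot: [0.997, 0.075, 0.0, 0.0]
force: [0.7, -0.5, 0.3]
finger_gap: 0.405
t: 18.5
tcp_pos: [0.5827, -0.2956, 0.0773]
tool_rot: [0.997, 0.075, -0.0, 0.0]
force: [-0.2, 0.0, -0.9]
finger_gap: 0.404
```

```bash
python3 -m inch '[-0.05,0.03,-0.1,0, 0,0,0,0, 0,0,0,0]'; python3 -m inch '[0,0,-0.05,0, 0,0,0,0, 0,0,0,0]'; python3 -m inch '[0,0,-0.05,0, 0,0,0,0, 0,0,0,0]'
```

```text
t: 18.88
tcp_pos: [0.5822, -0.2953, 0.0763]
tool_rot: [0.997, 0.075, -0.0, -0.0]
force: [-0.2, 0.0, -0.1]
finger_gap: 0.402
t: 19.25
tcp_pos: [0.5822, -0.2953, 0.0758]
tool_rot: [0.997, 0.075, 0.0, 0.0]
force: [0.5, 0.4, 0.1]
finger_gap: 0.403
t: 19.62
tcp_pos: [0.5823, -0.2953, 0.0756]
tool_rot: [0.997, 0.075, 0.0, 0.0]
force: [-1.7, 0.3, 2.6]
finger_gap: 0.402
```

```bash
python3 -m inch '[0,0,0,0, 0,0,0,0, 0,0,0,0]' 85; python3 -m inch '[0,0,2,0, 0,0,4,0, -3,-0.5,4,0, -2,-0.4,0,0, 0,0,0,0, 0,0,0,0, 0,0,0,0]'; python3 - <<'E'
from h import *
s=manip.sense(); im,d=optics.snapshot("wrist"); np.savez("pics/w13.npz",im=im,d=d,p=s["tcp_pos"],q=s["tool_rot"])
cv2.imwrite("pics/w13.png",im[:,:,::-1]); print(s["tcp_pos"])
cv2.imwrite("pics/w13c.png",cv2.resize(im[80:240,230:410],None,fx=4,fy=3.7,interpolation=cv2.INTER_CUBIC)[:,:,::-1])
E
```

```text
t: 20.0
tcp_pos: [0.5822, -0.2952, 0.0751]
tool_rot: [0.997, 0.075, -0.0, -0.0]
force: [0.5, 0.2, -0.7]
finger_gap: 0.849
t: 20.88
tcp_pos: [0.5329, -0.3041, 0.175]
tool_rot: [0.997, 0.076, 0.0, -0.0]
force: [-0.2, -1.0, -0.6]
finger_gap: 0.854
[ 0.53290563 -0.3040907   0.17496576]
```

View pics/w13.png

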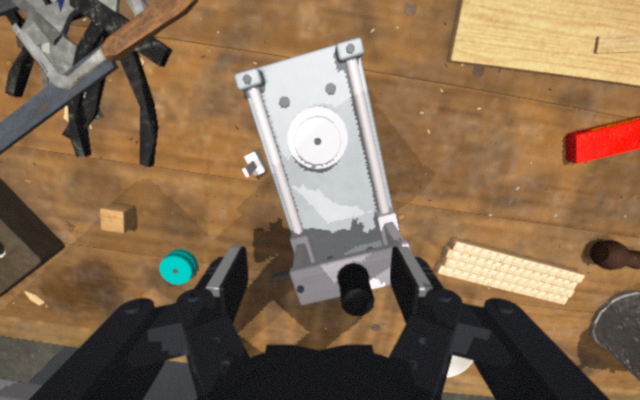

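View pics/w13c.png

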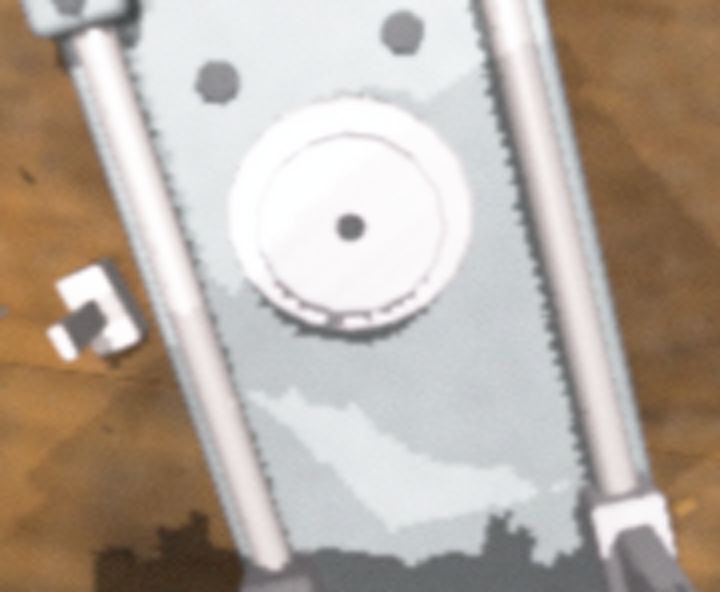

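```bash
python3 - <<'E'
from h import *
im,d,c=loadw("pics/w13.npz")
q=lambda p:np.c_[230+(np.array(p)[:,0]+.5)/4-.5,80+(np.array(p)[:,1]+.5)/3.7-.5]
print("narrow dot",plane(c,q([(350,228)]),.074))
N=plane(c,q([(258,225),(446,225),(350,133),(350,316)]),.074)[:,:2]; print("narrow edges",N[:2].mean(0),N[2:].mean(0))
W=plane(c,q([(229,214),(472,214),(350,97),(350,327)]),.056)[:,:2]; print("wide",W[:2].mean(0),W[2:].mean(0))
F=plane(c,q([(63,340),(92,310)]),.052); print("fin top approx",F)
E
python3 -m inch '[-0.5,-0.3,0,0.15, -0.5,-0.4,0,0.17, -0.5,-0.4,0,0.17, -0.5,-0.4,0,0.17, -0.5,-0.4,0,0.17, -0.5,-0.4,0,0.17, -0.5,-0.4,0,0.17, -0.5,-0.4,0,0.17, -0.5,-0.4,0,0.17, -0.5,-0.04,0,0.17, -0.24,0,0,0.16, 0,0,0,0, 0,0,0,0, 0,0,0,0, 0,0,0,0]' 65; python3 - <<'E'
from h import *
s=manip.sense(); im,d=optics.snapshot("wrist"); np.savez("pics/w14.npz",im=im,d=d,p=s["tcp_pos"],q=s["tool_rot"])
cv2.imwrite("pics/w14.png",im[:,:,::-1]); print(s["tcp_pos"],R.from_quat(s["tool_rot"]).as_matrix()[:,1],s["q"])
E
```

```text
narrow dot [[ 0.58153412 -0.29573032  0.074     ]]
narrow edges [ 0.58218947 -0.2960057 ] [ 0.5817998  -0.29568988]
wide [ 0.58225114 -0.29561384] [ 0.5819299  -0.29556336]
fin top approx [[ 0.54461784 -0.23999944  0.052     ]
 [ 0.55246184 -0.24546589  0.052     ]]
t: 22.8
tcp_pos: [0.48, -0.3397, 0.1753]
tool_rot: [0.544, 0.839, -0.0, 0.0]
force: [0.4, 0.5, 0.4]
finger_gap: 0.647
[ 0.47995074 -0.33968755  0.17530037] [9.13295500e-01 4.07297593e-01 2.44909120e-05] [-8.05827720e-01  5.72646730e-01  1.59836057e+00 -3.18214310e-07
  9.70512309e-01 -1.22532068e+00]
```

View pics/w14.png

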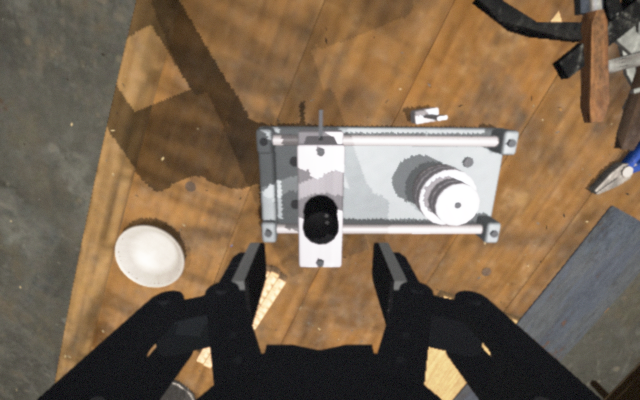

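```bash
python3 -m inch '[0,0,-2,0, 0,0,-2,0, 0,0,-1.5,0, 0,0,-0.9,0, 0,0,0,0, 0,0,0,0, 0,0,0,0]' 65; python3 -m inch '[0,0,0,0, 0,0,0,0, 0,0,0,0, 0,0,0,0]' 0 60; python3 - <<'E'
from h import *
s=manip.sense(); im,d=optics.snapshot("wrist"); np.savez("pics/w15.npz",im=im,d=d,p=s["tcp_pos"],q=s["tool_rot"])
cv2.imwrite("pics/w15.png",im[:,:,::-1]); print(s["tcp_pos"],s["force"])
E
```

```text
t: 23.72
tcp_pos: [0.4802, -0.34, 0.112]
tool_rot: [0.544, 0.839, -0.0, 0.001]
force: [0.1, 0.4, 0.1]
finger_gap: 0.65
t: 24.22
tcp_pos: [0.4808, -0.3395, 0.112]
tool_rot: [0.544, 0.839, 0.0, 0.001]
force: [4.3, 4.1, 5.1]
finger_gap: 0.256
[ 0.4808392  -0.3394644   0.11197559] [4.27742532 4.09212218 5.13432175]
```

View pics/w15.png

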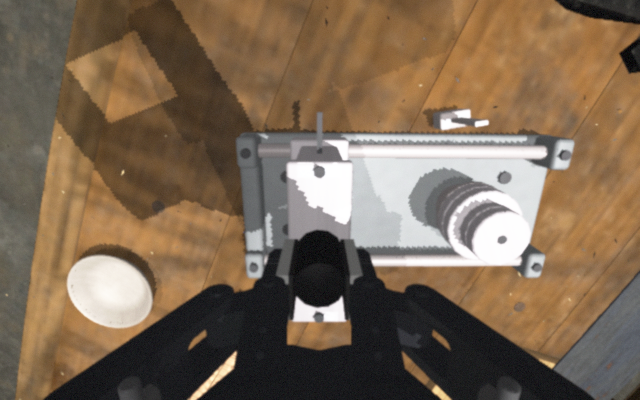

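```bash
python3 - <<'E'
from h import *
im,d,c=loadw("pics/w15.npz")
cv2.imwrite("pics/w15c.png",cv2.resize(im[95:175,300:500],None,fx=4,fy=4,interpolation=cv2.INTER_CUBIC)[:,:,::-1])
E
```

```text
(no output)
```

View pics/w15c.png

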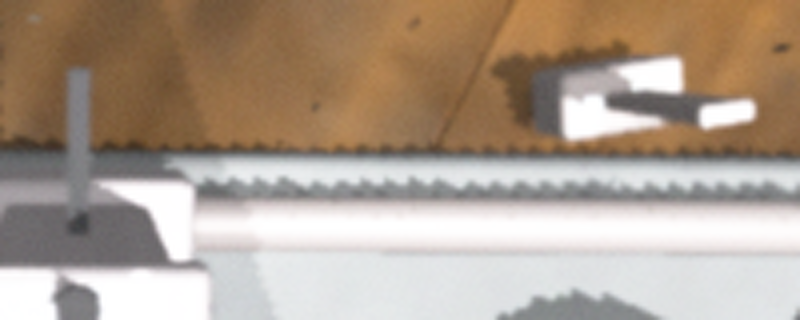

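```bash
python3 - <<'E'
from h import *
im,d,c=loadw("pics/w15.npz")
u=np.array([-.9133,-.4073,0]); v=np.array([.4073,-.9133,0]); S=np.array([.5818,-.2955,0])
for y in range(116,130):
  row=[]
  for x in range(446,492,2):
    o,r=ray(c,[[x,y]]); P=(o+r*d[y,x])[0]; row.append("%3d/%2d"%(round((P-S)@u*1000),round(P[2]*1000)))
  print(y," ".join(row))
E
```

```text
116  19/17  18/16  16/16  14/15  13/16  12/15  10/15   9/15   8/18   7/18   4/15   3/16   2/17  -8/ 0  -9/ 0 -10/ 1 -12/ 1 -14/ 0 -15/ 2 -17/ 0 -19/-1 -20/ 1 -22/ 0
117  19/16  18/16  17/17  14/15  13/16  12/17  11/17   9/16   9/19   6/17   5/16   3/16   1/15  -7/ 1  -9/ 1 -11/ 1 -12/ 1 -14/-1 -16/-1 -17/ 1 -19/-1 -21/-1 -22/ 0
118  20/18  17/15  16/16  14/16  14/17  13/20  12/21  12/23  12/25  10/25  10/27  10/29  10/33   8/32 -10/ 0 -11/-1 -13/ 0 -14/ 0 -16/-1 -17/ 1 -19/ 0 -21/ 0 -23/-1
119  19/16  17/15  16/16  16/20  15/21  15/24  14/25  14/27  14/30  13/32  12/32  11/34  12/37  12/39  10/38  10/41  10/43   9/44 -16/ 0 -17/ 0 -19/ 0 -20/ 1 -22/ 1
120  19/16  18/18  16/17  16/20  16/22  16/25  17/31  16/33  15/34  15/36  15/39  14/38  14/41  13/43  13/44  12/45  11/46  11/47  11/51  11/52   9/52 -20/ 0 -23/-1
121  19/16  17/17  16/16  15/19  16/23  15/25  16/29  16/32  16/36  16/38  16/40  16/43  16/45  15/46  15/48  14/49  14/52  13/52  12/52  10/52   9/52 -21/ 0 -23/ 0
122  18/15  17/15  16/16  15/17  16/23  16/26  16/30  16/33  15/34  16/38  16/41  16/44  16/46  16/48  16/50  
[... 510 characters left out ...]
13/52  12/53  10/51 -20/-1 -21/ 0 -23/-1
126  18/16  17/16  15/16  13/15  13/16  11/16  10/16   8/15  -1/ 0   5/15   3/16  -6/ 0  -7/ 1  15/48  15/51  15/52  14/53 -15/ 0 -17/ 0 -19/ 0 -19/ 1 -22/ 0 -24/-1
127  18/16  16/15  15/14  14/16  11/14   4/ 0   2/ 0   0/-1  -1/ 1  -2/ 1  -5/-1  -5/ 1  -7/ 2  -9/ 0 -11/ 0 -13/-1 -14/ 0 -15/ 0 -17/ 0 -18/ 1 -20/-1 -22/ 0 -23/ 0
128  18/15  16/16   8/ 0   7/ 0   5/-1   3/-1   1/-2   0/ 0  -2/-2  -3/-1  -4/ 1  -5/ 1  -8/-1  -9/ 1 -10/ 1 -12/ 0 -13/ 1 -15/ 1 -17/ 0 -18/ 0 -20/ 0 -22/-1 -24/ 0
129  11/ 0   9/-1   8/ 0   7/ 1   5/-1   3/ 0   1/-2   0/ 0  -1/ 0  -3/ 0  -4/ 1  -6/ 0  -8/ 0  -9/ 0 -11/ 0 -13/-1 -14/-1 -16/-1 -17/ 1 -18/ 0 -21/-1 -22/ 1 -24/-1
```

```bash
python3 - <<'E'
from h import *
im,d,c=loadw("pics/w15.npz")
u=np.array([-.9133,-.4073,0]); S=np.array([.5818,-.2955,0])
q=lambda p:np.c_[300+(np.array(p)[:,0]+.5)/4-.5,95+(np.array(p)[:,1]+.5)/4-.5]
f=(plane(c,q([(698,115),(757,111)]),.052)-S)@u*1000; b=(plane(c,q([(565,100),(681,95)]),.016)-S)@u*1000
p=(plane(c,q([(79,72),(79,100)]),.057)-S)@u*1000
print("fin",f,f.mean(),"block",b,b.mean(),"ptr",p,"tcp",(np.load("pics/w15.npz")["p"]-S)@u*1000)
E
```

```text
fin [16.3579935   7.40170077] 11.879847137156473 block [22.49316389  1.57224948] 12.032706681723843 ptr [109.61291857 109.60819901] tcp 110.11420177328169
```

```bash
python3 -m inch '[0,0,0.08,0, 0.46,0.2,0,0, 0.91,0.41,0,0, 0.91,0.41,0,0, 0,0,0,0, 0,0,0,0]' 0 80; python3 - <<'E'
from h import *
s=manip.sense(); im,d=optics.snapshot("wrist"); np.savez("pics/w16.npz",im=im,d=d,p=s["tcp_pos"],q=s["tool_rot"])
cv2.imwrite("pics/w16.png",im[:,:,::-1]); print(s["tcp_pos"],s["force"])
E
```

```text
t: 25.02
tcp_pos: [0.5028, -0.3297, 0.1121]
tool_rot: [0.544, 0.839, -0.0, 0.0]
force: [-1.9, -2.8, 2.2]
finger_gap: 0.25
[ 0.50276021 -0.32974601  0.11207779] [-1.92844432 -2.80059749  2.24356419]
```

View pics/w16.png

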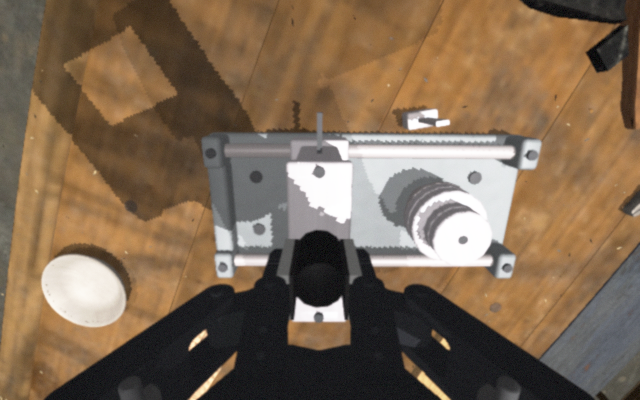

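```bash
python3 -m inch '[0.46,0.2,0,0, 0.91,0.41,0,0, 0.91,0.41,0,0, 0.91,0.41,0,0, 0.91,0.41,0,0, 0.91,0.41,0,0, 0.46,0.2,0,0, 0.46,0.2,0,0, 0,0,0,0, 0,0,0,0, 0,0,0,0]'; python3 - <<'E'
from h import *
s=manip.sense(); im,d=optics.snapshot("wrist"); np.savez("pics/w17.npz",im=im,d=d,p=s["tcp_pos"],q=s["tool_rot"])
cv2.imwrite("pics/w17.png",im[:,:,::-1]); print(s["tcp_pos"],s["force"])
cv2.imwrite("pics/w17c.png",cv2.resize(im[85:225,255:445],None,fx=4,fy=4,interpolation=cv2.INTER_CUBIC)[:,:,::-1])
E
```

```text
t: 26.45
tcp_pos: [0.5611, -0.3039, 0.1121]
tool_rot: [0.544, 0.839, -0.001, -0.0]
force: [-4.8, -5.5, 1.9]
finger_gap: 0.246
[ 0.56114969 -0.30389572  0.11208314] [-4.79865436 -5.54883793  1.8588686 ]
```

View pics/w17.png

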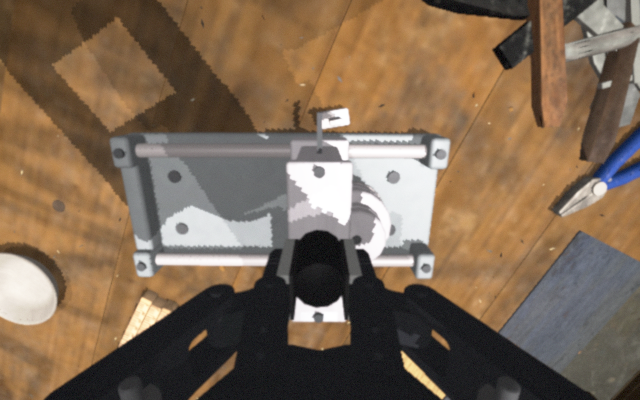

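View pics/w17c.png

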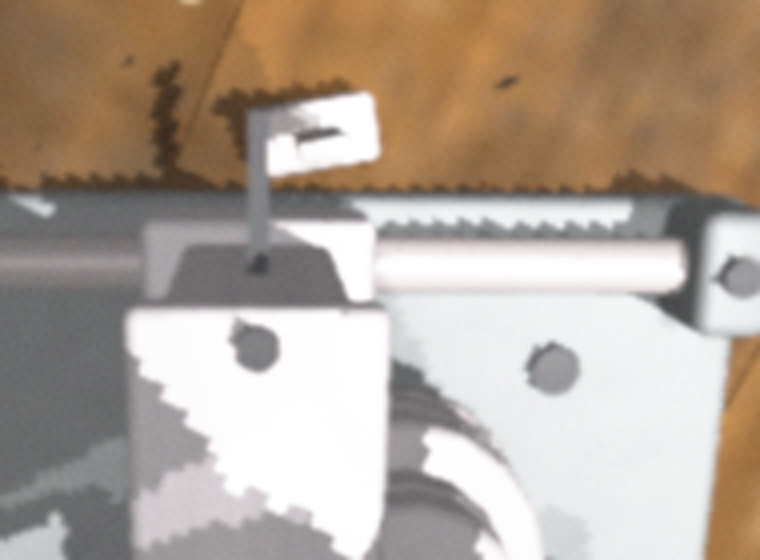

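```bash
cat >> h.py <<'E'
def markcheck(f,roi):
    im,d,c=loadw(f); p=np.load(f)["p"]
    u=np.array([-.9133,-.4073,0]); v=np.array([.4073,-.9133,0]); S=np.array([.5818,-.2955,0])
    ys,xs=np.mgrid[roi[1]:roi[3],roi[0]:roi[2]]; o,r=ray(c,np.c_[xs.ravel(),ys.ravel()]); dd=d[roi[1]:roi[3],roi[0]:roi[2]].ravel()
    P=o+r*dd[:,None]-S; X=P@u*1000; Y=P@v*1000; Z=P[:,2]*1000
    for n,k in(("ptr",(Z>53.5)&(Z<62)),("fin",(Z>49)&(Z<53.5)),("block",(Z>13)&(Z<19))):
        k&=(Y<-54)&(dd>0)
        if k.sum(): print(n,k.sum(),"x",X[k].min().round(1),X[k].max().round(1),"mean",X[k].mean().round(2),"med",np.median(X[k]).round(2),"y",Y[k].min().round(1),Y[k].max().round(1))
    print("tcp",((p-S)@u*1000).round(2))
E
python3 - <<'E'
from h import *
markcheck("pics/w15.npz",(300,95,500,150)); markcheck("pics/w16.npz",(300,95,500,150)); markcheck("pics/w17.npz",(300,95,400,150))
im,d,c=loadw("pics/w17.npz")
cv2.imwrite("pics/w17d.png",cv2.resize(im[100:145,305:360],None,fx=12,fy=12,interpolation=cv2.INTER_CUBIC)[:,:,::-1])
E
```

```text
ptr 13 x 11.9 111.0 mean 95.2 med 109.84 y -71.9 -54.5
fin 81 x 8.4 16.5 mean 12.61 med 13.05 y -68.0 -64.2
block 412 x 1.2 24.1 mean 14.31 med 15.16 y -73.5 -59.2
tcp 110.11
ptr 8 x 84.8 86.6 mean 85.78 med 85.72 y -72.4 -56.3
fin 78 x 8.1 16.0 mean 12.4 med 12.41 y -68.4 -64.7
block 393 x 2.3 23.5 mean 14.53 med 15.54 y -73.3 -59.1
tcp 86.14
ptr 5 x 21.0 23.3 mean 22.31 med 22.2 y -72.3 -56.1
fin 73 x 8.4 16.2 mean 12.23 med 12.1 y -68.0 -64.4
block 354 x 0.7 20.2 mean 10.99 med 10.97 y -73.5 -59.5
tcp 22.28
```

View pics/w17d.png

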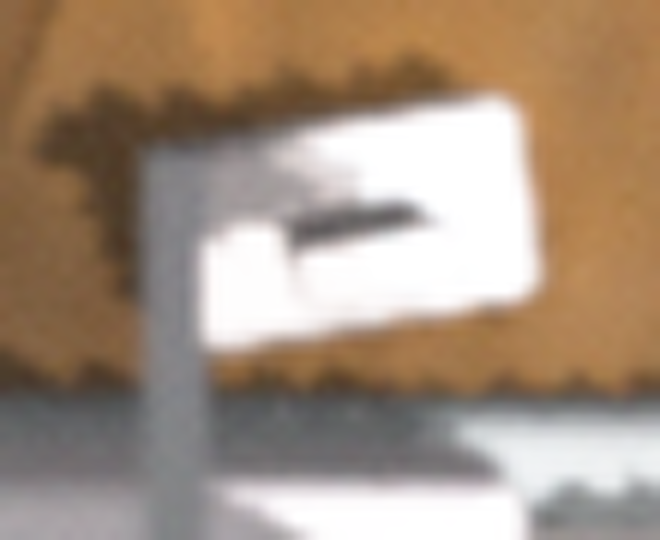

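```bash
python3 -m inch '[0.46,0.2,0,0, 0.45,0.2,0,0, 0,0,0,0, 0,0,0,0, 0,0,0,0, 0,0,0,0, 0,0,0,0, 0,0,0,0]'; python3 - <<'E'
from h import *
s=manip.sense(); im,d=optics.snapshot("wrist"); np.savez("pics/w18.npz",im=im,d=d,p=s["tcp_pos"],q=s["tool_rot"])
print(s["tcp_pos"],s["force"]); markcheck("pics/w18.npz",(290,95,380,150))
cv2.imwrite("pics/w18.png",im[:,:,::-1])
cv2.imwrite("pics/w18d.png",cv2.resize(im[95:150,290:350],None,fx=10,fy=10,interpolation=cv2.INTER_CUBIC)[:,:,::-1])
E
```

```text
t: 27.5
tcp_pos: [0.5701, -0.3, 0.1121]
tool_rot: [0.544, 0.839, -0.001, -0.0]
force: [-5.6, -5.6, 2.7]
finger_gap: 0.247
[ 0.57006324 -0.2999807   0.1121072 ] [-5.60200401 -5.58860614  2.66438248]
ptr 7 x 10.7 13.6 mean 11.98 med 11.9 y -65.6 -54.3
fin 43 x 8.3 16.1 mean 11.93 med 10.7 y -67.9 -64.4
block 390 x 1.1 23.3 mean 12.12 med 10.45 y -73.4 -59.4
tcp 12.54
```

View pics/w18d.png

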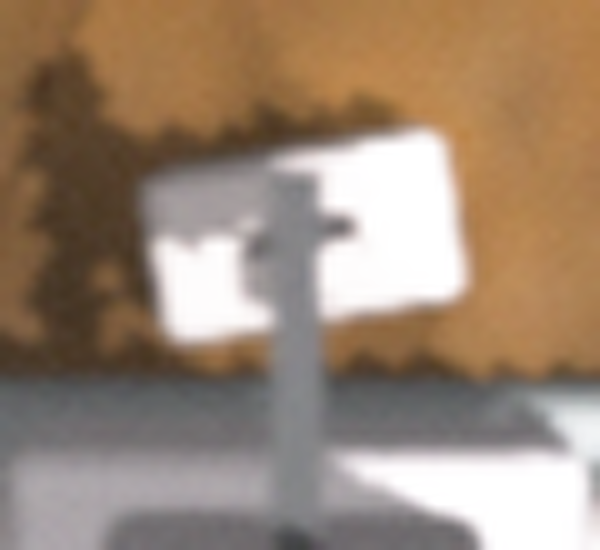

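View pics/w18.png

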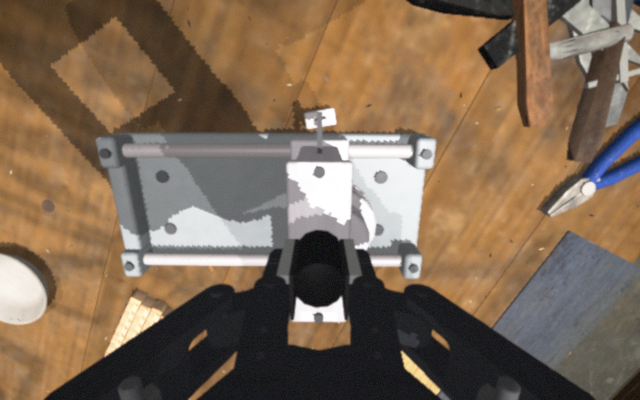

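```bash
python3 -m inch '[0.03,0.01,0,0, 0,0,0,0, 0,0,0,0, 0,0,0,0]'; python3 - <<'E'
from h import *
s=manip.sense(); im,d=optics.snapshot("wrist"); np.savez("pics/w19.npz",im=im,d=d,p=s["tcp_pos"],q=s["tool_rot"])
markcheck("pics/w19.npz",(290,95,380,150))
a,_=optics.snapshot("top"); b,_=optics.snapshot("scene")
cv2.imwrite("pics/t19.png",np.vstack([cv2.resize(a[110:270,230:430],(800,640))[:300],])[:,:,::-1])
o=np.hstack([cv2.resize(a[110:270,230:430],(400,320),interpolation=cv2.INTER_CUBIC),cv2.resize(b[150:310,200:400],(400,320),interpolation=cv2.INTER_CUBIC)])
w=np.hstack([cv2.resize(im[140:260,270:420],(400,320),interpolation=cv2.INTER_CUBIC)[:280],cv2.resize(im[90:160,280:380],(400,280),interpolation=cv2.INTER_CUBIC)])
cv2.imwrite("pics/f19.png",np.vstack([o,w])[:,:,::-1])
E
```

```text
t: 28.05
tcp_pos: [0.5702, -0.2999, 0.1121]
tool_rot: [0.544, 0.839, -0.001, -0.001]
force: [-5.6, -5.0, 2.9]
finger_gap: 0.254
ptr 10 x 11.2 14.1 mean 12.85 med 13.18 y -69.5 -56.6
fin 44 x 8.2 15.9 mean 11.98 med 10.56 y -68.3 -64.3
block 389 x 0.9 23.1 mean 12.01 med 10.3 y -73.4 -59.5
tcp 12.37
```

View pics/f19.png

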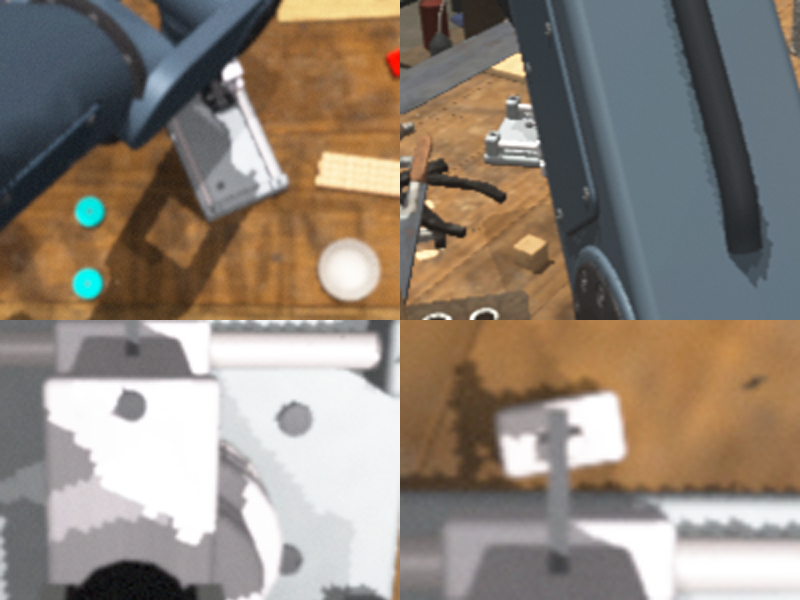

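The pointer sits across the middle of the marker fin, the pack edge looks flat under the roof, and the dish, cube and turquoise discs are where they were. I'm handing the job in while still holding the knob.

```bash
python3 -c "
from station import job; print(job.sign_off())"
```

```text
the job is handed in; nothing more can be done
None
```

The job is handed in at about 28 s, with the gripper still closed on the knob and holding the bridge at the marker against its spring.

- **Pack:** I built it with the bridge at its home end. The wide disc went on the seat and the plain grey narrow disc on top of it. In the wrist pictures the wide disc was within about 0.5 mm of the seat's centre, and the narrow disc within about 0.5 mm of the wide disc's.
- **Bridge:** I pulled it about 98 mm by its knob. After the last small nudge, the arm's position puts the pointer at about 11.9 mm along the bars from the seat. The fin's centre is at about 12.1 mm, so they differ by 0.2 to 0.3 mm.
- **Disagreement:** In the last picture, a few noisy depth pixels put the pointer at 12.9 mm instead. The close-up showed it across the middle of the fin, so I went by that and the arm's position.
- **Pack after the pull:** The bridge roof hid most of it. The edge I could see was flat and looked unmoved, and no knock showed in the forces I read. I could not re-measure its centring once the bridge was over it.
- **Everything else:** By eye in the last top and scene pictures, the dish, the cube and the two turquoise discs had not moved.

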